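Release the channel key left latched on the injector drive box

ROBOT

A 6-joint arm with a two-finger parallel gripper is mounted at the origin on a cart in front of the work surface, level with it; the furniture and walls round the work are solid. World frame = base frame: x ahead of the robot, y to its left, z up, the work surface at z = 0. Lengths are in m, angles in degrees, forces in N, time in s.
With the tool pointing down it reaches from about 0.35 to 0.875 m from the base axis. Payload 4.2 kg.
Tool frame: the origin (TCP) lies at the very end of the fingers, on their centre line; the grasp point (between the pads) lies 19 mm behind it; z points along the fingers, y is the line along which they close (so a half turn about z gives the same grasp; the last joint's range is limited). The gripper opens to 87 mm and grips with 3 to 60 N. Pads are 19 mm wide; open, the fingers measure 117 mm over their backs; the gripper's body (75 mm by 190 mm) begins 51 mm behind the grasp point.
Start: joints at [85.692, 22.042, 0.453, 0, -68.411, -14.817], TCP at [0.205, 0.59, 0.223] pointing down, gripper open.
Joint ranges: [-179.83, 179.83], [-69.29, 118.12], [-61.27, 80.66], [-181.25, 117.63], [-171.15, -9.14], [-177.46, 177.46]. Speed limits (degrees/s): [159.86, 159.86, 180, 180, 180, 180].

INTERFACE

Orientations are given as a 3x3 rotation matrix whose columns are the frame's x, y, z axes.
In Python, from station import sense, cams, r gives the robot as it stands. The module is installed in compiled form; this text tells all that it offers.
- The arm moves only by the tool step_arm, never from a script. Its argument "targets" is text: rows parted by semicolons, each of 4 numbers parted by spaces: the shift along the tool's x, y, z in cm, then the turn about the tool's z in degrees. In form: x y z turn; .... A call has 1 to 12 rows; each row shifts and turns the commanded pose from where the row before left it, along the tool's axes as they then stand; what a row does not reach is not made up. A row lasts 1/12 s, in which the tool goes at most 41.7 mm and 7.16 degrees, less where a joint would pass 70% of its speed; a pose out of reach is approached as far as the arm can. A call with a gripper value outside its range is refused whole. "claw" is the finger opening in cm, from 0 to 8.7, set as the call begins (left out, the last holds). The fingers move at their own pace and stop on an object; the grip force is fixed at half the most. Time passes only in rows, so rows that do not move let the fingers close. It gives the time, the measured TCP pose, the force, the opening and the grip force at its end, in the units of the state.
- sense(): the state, without advancing time (a new reading comes with each control period).
- cams.capture(name): name is "side" or "top"; returns a dict with "frame" (400x640x3 uint8, blue, green, red), "vertical_fov" (degrees; the focal length in pixels is half the picture's height over the tangent of half this angle, whatever the lens; pixels are square), "cx", "cy" (the principal point, pixels), "eye" and "rotation" of the camera in the world. Camera axes: x right, y down, z forward; pixel columns grow to the right and rows downward; lengths in m; the calibration is good to about 2 mm. A picture is of the moment at which its call begins. There is no depth.
- r.finish_job(): hands the job in; it is judged then, once.
The state is a dict: "time_s": time; "joints": joint angles; "joint_velocities": joint speeds; "effort": joint torques, N m; "tcp_pos": TCP position; "ee_rot": TCP orientation; "wrist_force": force on the tool from outside, world axes, zero at the start; "moment": the same for the moment, N m; "gripper_width": opening from 0.0 (shut) to 1.0 (fully open); "gripper_force": force on a finger pad.
Only numpy, scipy, OpenCV 4.12 (cv2) and the standard library are available. Lean on these libraries where they do the work, as an engineer would, in place of code of your own. Each camera call takes 0.05 s, during which the arm holds its last target. There are 200 camera calls.

TASK

One of the four identical latching keys of the injector drive box has been left down, so its channel is still switched in. With the fingertips, tap each of the four keys lightly, one after another from the left end of the row to the right, to feel which one sits low and firm, so lightly that the latched key is not released and no other key is pushed in; then press the latched one fully home and let go, so that it springs up level with the others. Grasp nothing, and leave the nut, injector, brush and tape where they lie.

Things in the scene. Friction and masses are not known exactly. Their poses are not given: they have to be found in the camera images.
- drive_box: Grey box 290 mm wide (its y) and 150 deep (its x), fixed. Origin: centre of its underside, on the bench; x points away from the robot, y to the left, z up. Panel 55 mm above the bench; from x = +12 mm a sloping socket panel rises to 87. Four keys at x = -33 mm, y = +67.5, +22.5, -22.5, -67.5 mm, left to right; at y = +117 a loose nut, at y = -118 a fixed black knob 16 mm high on the panel.
- key_a_top (a point): Centre of the top face of one of four identical white square key caps, 22 x 22 mm, each in a black 30 mm bezel 4 mm high; z up. Keys a to d stand in any order in the row. Top of a key above the panel: 16 mm when up (71 mm above the bench), 12 mm latched, 9 mm fully home.
- key_b_top (a point): Centre of the top face of one of four identical white square key caps, 22 x 22 mm, each in a black 30 mm bezel 4 mm high; z up. Keys a to d stand in any order in the row. Top of a key above the panel: 16 mm when up (71 mm above the bench), 12 mm latched, 9 mm fully home.
- key_c_top (a point): Centre of the top face of one of four identical white square key caps, 22 x 22 mm, each in a black 30 mm bezel 4 mm high; z up. Keys a to d stand in any order in the row. Top of a key above the panel: 16 mm when up (71 mm above the bench), 12 mm latched, 9 mm fully home.
- key_d_top (a point): Centre of the top face of one of four identical white square key caps, 22 x 22 mm, each in a black 30 mm bezel 4 mm high; z up. Keys a to d stand in any order in the row. Top of a key above the panel: 16 mm when up (71 mm above the bench), 12 mm latched, 9 mm fully home.
- key_a (a joint): How far this latching key is down, in m: 0 up, about 0.004 latched, 0.007 fully home on its stop. Spring: 2.5 N when up, plus 1.1 N per mm. A latched key pressed fully home (10 to 12 N) and let go springs up; pressed less, it stays latched. An up key springs back whenever let go, but makes contact 5 mm in. A slow tap of 3 N moves an up key about 1 mm and a latched key not at all (it needs 7 N to move).
- key_b (a joint): How far this latching key is down, in m: 0 up, about 0.004 latched, 0.007 fully home on its stop. Spring: 2.5 N when up, plus 1.1 N per mm. A latched key pressed fully home (10 to 12 N) and let go springs up; pressed less, it stays latched. An up key springs back whenever let go, but makes contact 5 mm in. A slow tap of 3 N moves an up key about 1 mm and a latched key not at all (it needs 7 N to move).
- key_c (a joint): How far this latching key is down, in m: 0 up, about 0.004 latched, 0.007 fully home on its stop. Spring: 2.5 N when up, plus 1.1 N per mm. A latched key pressed fully home (10 to 12 N) and let go springs up; pressed less, it stays latched. An up key springs back whenever let go, but makes contact 5 mm in. A slow tap of 3 N moves an up key about 1 mm and a latched key not at all (it needs 7 N to move).
- key_d (a joint): How far this latching key is down, in m: 0 up, about 0.004 latched, 0.007 fully home on its stop. Spring: 2.5 N when up, plus 1.1 N per mm. A latched key pressed fully home (10 to 12 N) and let go springs up; pressed less, it stays latched. An up key springs back whenever let go, but makes contact 5 mm in. A slow tap of 3 N moves an up key about 1 mm and a latched key not at all (it needs 7 N to move).
- injector: Loose rail injector, 25 x 181 x 48 mm, lying on the bench to the right of the box; bystander. Origin at the centre of its underside, y along it.
- brush: Loose brass wire brush with wooden handle, 22 x 210 x 26 mm, lying to the left of the box; bystander. Origin at the centre of its underside, y along it.
- union_nut: Loose steel union nut, 24 x 27 x 20 mm, lying on the box's panel left of the keys; bystander. Origin at the centre of its underside.
- tape: Loose roll of black tape, 58 mm across, 19 mm high, lying flat right of the injector; bystander. Origin at the centre of its underside.

How it is judged (in metres and radians):
On the way, in this order (a step that is already met when the one before it is completed fails the run):
1. the leftmost key is touched by the fingers, while the latched key is still latched (((y of key_a_top in the frame of drive_box between 0.0475 and 0.0875 m and contact force between the fingers and key_a above 0.4 N) or (y of key_b_top in the frame of drive_box between 0.0475 and 0.0875 m and contact force between the fingers and key_b above 0.4 N) or (y of key_c_top in the frame of drive_box between 0.0475 and 0.0875 m and contact force between the fingers and key_c above 0.4 N) or (y of key_d_top in the frame of drive_box between 0.0475 and 0.0875 m and contact force between the fingers and key_d above 0.4 N)) and value of joint key_c above 0.003 m), for 0.02 s.
2. the second key from the left is touched by the fingers, while the latched key is still latched (((y of key_a_top in the frame of drive_box between 0.0025 and 0.0425 m and contact force between the fingers and key_a above 0.4 N) or (y of key_b_top in the frame of drive_box between 0.0025 and 0.0425 m and contact force between the fingers and key_b above 0.4 N) or (y of key_c_top in the frame of drive_box between 0.0025 and 0.0425 m and contact force between the fingers and key_c above 0.4 N) or (y of key_d_top in the frame of drive_box between 0.0025 and 0.0425 m and contact force between the fingers and key_d above 0.4 N)) and value of joint key_c above 0.003 m), for 0.02 s.
3. the third key from the left is touched by the fingers, while the latched key is still latched (((y of key_a_top in the frame of drive_box between -0.0425 and -0.0025 m and contact force between the fingers and key_a above 0.4 N) or (y of key_b_top in the frame of drive_box between -0.0425 and -0.0025 m and contact force between the fingers and key_b above 0.4 N) or (y of key_c_top in the frame of drive_box between -0.0425 and -0.0025 m and contact force between the fingers and key_c above 0.4 N) or (y of key_d_top in the frame of drive_box between -0.0425 and -0.0025 m and contact force between the fingers and key_d above 0.4 N)) and value of joint key_c above 0.003 m), for 0.02 s.
4. the rightmost key is touched by the fingers, while the latched key is still latched (((y of key_a_top in the frame of drive_box between -0.0875 and -0.0475 m and contact force between the fingers and key_a above 0.4 N) or (y of key_b_top in the frame of drive_box between -0.0875 and -0.0475 m and contact force between the fingers and key_b above 0.4 N) or (y of key_c_top in the frame of drive_box between -0.0875 and -0.0475 m and contact force between the fingers and key_c above 0.4 N) or (y of key_d_top in the frame of drive_box between -0.0875 and -0.0475 m and contact force between the fingers and key_d above 0.4 N)) and value of joint key_c above 0.003 m), for 0.02 s.
5. the latched key is pressed home (value of joint key_c above 0.0062 m), for 0.02 s.
At the end, for the whole second after the job is handed in: All four keys are up (less than 1 mm down) and at rest, and the loose injector, brush, union nut and tape lie within 20 mm of where they started (value of joint each of key_a, key_b, key_c, key_d below 0.001 m and velocity of joint each of key_a, key_b, key_c, key_d below 0.005 m/s and distance of each of injector, brush, union_nut, tape from where it was at the start of the episode below 0.02 m); the robot touches nothing.
It fails at once if a key that was up is pushed in more than 5 mm, where it switches its channel in (a light tap moves it 1 or 2 mm) (value of joint any of key_a, key_b, key_d above 0.005 m).
It fails at once if the loose injector, brush, union nut or tape is moved more than 20 mm or lifted (distance of any of injector, brush, union_nut, tape from where it was at the start of the episode above 0.02 m).
It also fails if it takes over 48 s, if anything falls off the work surface, if the arm or the gripper's body presses on something with over 40 N, if the wrist force passes 120 N, or if a joint passes its speed limit or range.

## Working session

There is one attempt and no reset: what is moved stays moved. The work goes in short steps, Python scripts to look and compute and a tool call to move; the robot and the scene stay as the last step left them, time stands still between calls to the robot, and variables do not carry over. Pictures are saved under pics/ and viewed, at most 10 in all, crops included, and the job is handed in when it is done.

Besides the shell and the picture viewer there is one more tool, called after ">>>" as name(argument=value, ...) on one line, values as JSON. step_arm: Moves the arm, as the interface text tells. Its arguments: {"type":"object","properties":{"targets":{"type":"string"},"claw":{"type":"number"}},"required":["targets"]}

```bash
mkdir -p pics
python3 - <<'E'
from station import sense,cams,r
import cv2,numpy as np,pickle
for n in("top","side"):
    c=cams.capture(n);cv2.imwrite(f"pics/{n}0.png",c["frame"]);pickle.dump(c,open(n+"0.pkl","wb"))
    print(n,c["vertical_fov"],c["cx"],c["cy"],c["eye"],np.round(c["rotation"],3).tolist())
s=sense();print(s["time_s"],s["tcp_pos"],np.round(s["ee_rot"],3).tolist(),s["wrist_force"],s["gripper_width"])
E
```

```text
top 53.81271912687751 310.84659652034594 197.6485987771794 [ 0.40515195 -0.09268112  0.94990039] [[-0.02, -0.989, 0.143], [-1.0, 0.017, -0.022], [0.019, -0.144, -0.989]]
side 47.193972619115755 321.1450541545734 196.28232761771937 [ 0.09124202 -1.13058279  0.62611526] [[0.932, -0.131, 0.338], [-0.361, -0.408, 0.838], [0.028, -0.903, -0.428]]
0.1 [0.20455313 0.5900067  0.22156389] [[0.945, -0.328, -0.001], [-0.328, -0.945, -0.002], [0.0, 0.002, -1.0]] [ 1.20940529 -0.86034168 -0.69276872] 1.0001197057821467
```

View pics/top0.png

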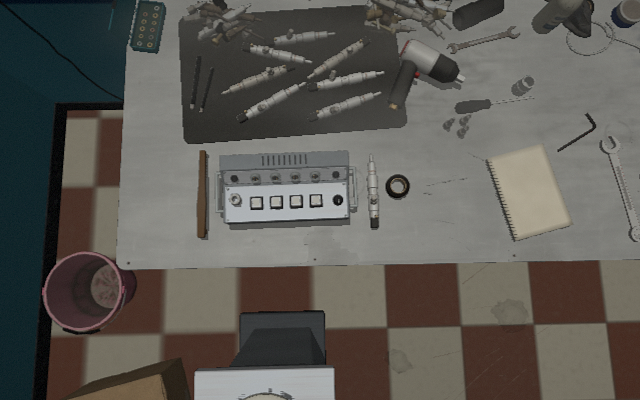

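View pics/side0.png

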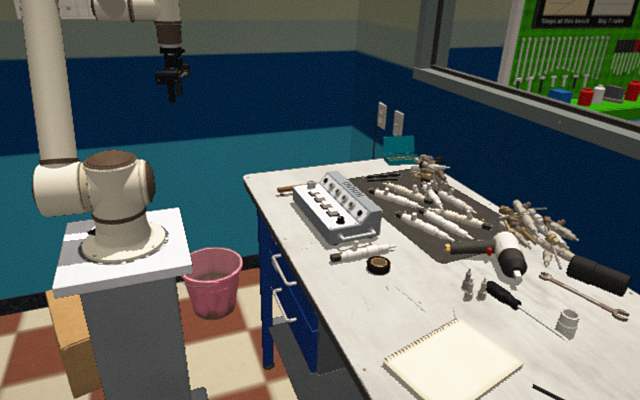

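Top view: keys at about (257,203), (277,202), (296,201), (316,201), nut (235,199), knob (338,200), brush (203,195), injector (374,193), tape (398,187). The side view confirms the layout. Next I measure the cap centroids.

```bash
cat > h.py <<'E'
import numpy as np
def ray(c,u,v,z):
    f=200/np.tan(np.radians(c["vertical_fov"]/2))
    d=np.array(c["rotation"])@[(u-c["cx"])/f,(v-c["cy"])/f,1]
    e=np.array(c["eye"]);return e+d*(z-e[2])/d[2]
E
python3 - <<'E'
import cv2,pickle,numpy as np
from h import ray
c=pickle.load(open("top0.pkl","rb"));im=c["frame"];g=cv2.cvtColor(im,cv2.COLOR_BGR2GRAY)
P=[]
# bezel: dark ring -> fill outer contour; cap: bright inside
m=((g<90)*255).astype(np.uint8);m[:190]=0;m[215:]=0;m[:,:245]=0;m[:,328:]=0
for k in sorted(cv2.findContours(m,cv2.RETR_EXTERNAL,cv2.CHAIN_APPROX_NONE)[0],key=lambda k:k[:,0,0].min()):
    if len(k)<20: continue
    f=np.zeros_like(g);cv2.drawContours(f,[k],-1,255,-1)
    b=cv2.moments(f,True);x,y,w,h=cv2.boundingRect(k)
    t=cv2.moments(((f>0)&(g>130)).astype(np.uint8),True)
    ub,vb=b["m10"]/b["m00"],b["m01"]/b["m00"];ut,vt=t["m10"]/t["m00"],t["m01"]/t["m00"]
    p=ray(c,ub,vb,.058);q=ray(c,ut,vt,.071);P.append(q)
    print((x,y,w,h),round(ub,1),round(vb,1),p.round(4),"cap",t["m00"],round(ut,1),round(vt,1),q.round(4))
P=np.array(P);print(np.linalg.norm(np.diff(P[:,:2],axis=0),axis=1))
v=cv2.resize(im[140:250,190:420],None,fx=3.4,fy=3.4,interpolation=cv2.INTER_CUBIC);cv2.imwrite("pics/crop.png",v)
s=pickle.load(open("side0.pkl","rb"))["frame"];cv2.imwrite("pics/scrop.png",cv2.resize(s[165:250,280:400],None,fx=6,fy=6,interpolation=cv2.INTER_CUBIC))
E
```

```text
(250, 197, 13, 13) 256.1 202.9 [0.5242 0.0125 0.058 ] cap 82.0 255.8 202.0 [0.5247 0.0117 0.071 ]
(270, 196, 13, 13) 276.1 202.0 [ 0.5256 -0.0328  0.058 ] cap 85.0 275.3 201.1 [ 0.526 -0.032  0.071]
(290, 195, 13, 14) 295.9 201.3 [ 0.5263 -0.0781  0.058 ] cap 82.0 295.3 200.2 [ 0.5272 -0.0768  0.071 ]
(310, 194, 13, 14) 315.6 200.4 [ 0.5278 -0.123   0.058 ] cap 79.0 315.1 199.7 [ 0.5274 -0.1214  0.071 ]
[0.04375036 0.04478881 0.04463019]
```

View pics/crop.png

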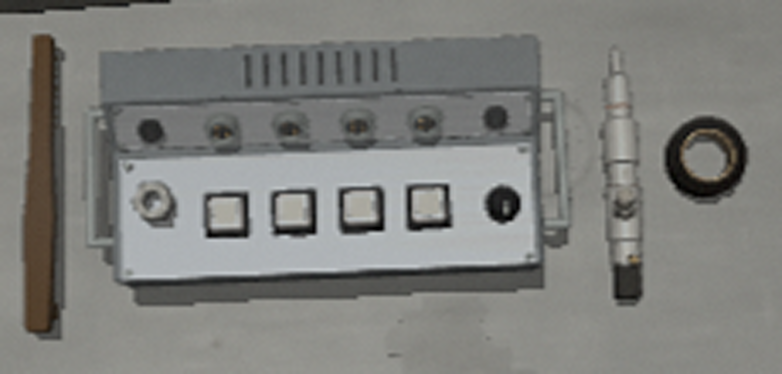

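The caps measure about 45 mm apart, as given. Left key is at (0.5245, 0.012), with each next key about (+0.001, −0.045) on. I'll close the fingers, square the tool and go above the first key.

>>> step_arm(targets="0 0 0 -6.4; 0 0 0 -6.4; 0 0 0 -6.3; 1.6 2.9 0 0; 1.6 2.9 0 0; 1.6 2.9 0 0; 1.6 2.9 0 0; 1.6 2.9 0 0; 1.6 2.9 0 0; 1.6 2.9 0 0; 1.6 2.9 0 0; 1.6 2.9 0 0", claw=0)

```text
time_s: 1.1
tcp_pos: [0.3489, 0.3277, 0.2223]
ee_rot: [[1.0, -0.0, -0.0], [-0.0, -1.0, -0.0], [-0.0, 0.0, -1.0]]
wrist_force: [0.3, 0.3, -0.1]
gripper_width: 0.165
gripper_force: 0.0
```

>>> step_arm(targets="1.6 2.9 0 0; 1.6 2.9 0 0; 1.6 2.9 0 0; 1.6 2.9 0 0; 1.6 2.9 1 0; 1.6 2.9 1 0; 1.6 2.9 1 0; 1.6 2.9 2 0; 0 0 2 0; 0 0 2 0; 0 0 1 0; 0 0 0 0")

```text
time_s: 2.1
tcp_pos: [0.4746, 0.096, 0.1198]
ee_rot: [[1.0, -0.002, -0.006], [-0.002, -1.0, -0.003], [-0.006, 0.003, -1.0]]
wrist_force: [0.9, 0.3, 0.2]
gripper_width: 0.004
gripper_force: 0.0
```

>>> step_arm(targets="1.7 2.8 0 0; 1.7 2.8 0 0; 1.6 2.8 1 0; 0 0 1.5 0; 0 0 1 0; 0 0 0 0; 0 0 0 0")

```text
time_s: 2.68
tcp_pos: [0.5261, 0.0138, 0.0875]
ee_rot: [[1.0, 0.001, -0.001], [0.001, -1.0, -0.001], [-0.001, 0.001, -1.0]]
wrist_force: [-0.1, -0.8, -0.0]
gripper_width: 0.006
gripper_force: 0.0
```

Run:
```python
from station import sense,cams
import cv2
s=sense();print(s["time_s"],s["tcp_pos"],s["wrist_force"])
a=cams.capture("top")["frame"][140:250,190:420];b=cams.capture("side")["frame"][130:250,270:420]
a=cv2.resize(a,(780,373),interpolation=2);cv2.imwrite("pics/t1.png",a);cv2.imwrite("pics/s1.png",cv2.resize(b,None,fx=4,fy=4,interpolation=2))
```

```text
2.6833 [0.52610291 0.01377092 0.08754202] [-0.09563706 -0.7854801  -0.03925902]
```

View pics/s1.png

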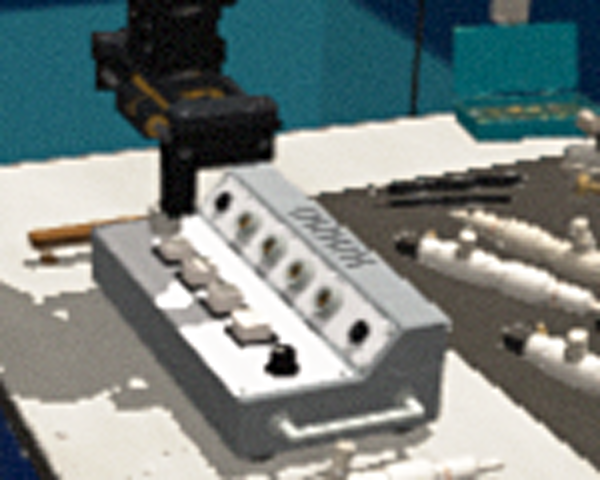

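The side view shows the shut fingers just above the leftmost key (tip ≈ (178,215) in the crop, key ≈ (172,250)), with the nut clear behind. Now I descend slowly.

>>> step_arm(targets="-0.1 0.1 0.7 0; 0 0 0.5 0; 0 0 0 0; 0 0 0 0")

```text
time_s: 3.12
tcp_pos: [0.5251, 0.0125, 0.0753]
ee_rot: [[1.0, -0.0, -0.001], [-0.0, -1.0, -0.0], [-0.001, 0.0, -1.0]]
wrist_force: [1.1, 0.6, 0.3]
gripper_width: 0.006
gripper_force: 0.0
```

>>> step_arm(targets="0 0 0.1 0; 0 0 0.1 0; 0 0 0.05 0; 0 0 0 0; 0 0 0 0")

```text
time_s: 3.53
tcp_pos: [0.5255, 0.0123, 0.0731]
ee_rot: [[1.0, -0.0, 0.0], [-0.0, -1.0, 0.0], [0.0, -0.0, -1.0]]
wrist_force: [-0.4, 0.4, 0.2]
gripper_width: 0.003
gripper_force: 0.0
```

>>> step_arm(targets="0 0 0.1 0; 0 0 0.05 0; 0 0 0 0; 0 0 0 0")

```text
time_s: 3.87
tcp_pos: [0.5255, 0.0123, 0.0715]
ee_rot: [[1.0, -0.0, -0.0], [-0.0, -1.0, -0.0], [-0.0, 0.0, -1.0]]
wrist_force: [-0.7, 0.2, 0.5]
gripper_width: 0.005
gripper_force: 0.0
```

>>> step_arm(targets="0 0 0.05 0; 0 0 0 0; 0 0 0 0")

```text
time_s: 4.12
tcp_pos: [0.5255, 0.0124, 0.071]
ee_rot: [[1.0, -0.0, -0.0], [-0.0, -1.0, -0.0], [-0.0, 0.0, -1.0]]
wrist_force: [-0.1, -1.1, -0.0]
gripper_width: 0.005
gripper_force: 0.0
```

>>> step_arm(targets="0 0 0.05 0; 0 0 0 0; 0 0 0 0")

```text
time_s: 4.37
tcp_pos: [0.5254, 0.0124, 0.0705]
ee_rot: [[1.0, -0.0, -0.0], [-0.0, -1.0, -0.0], [-0.0, 0.0, -1.0]]
wrist_force: [1.0, 0.3, -0.3]
gripper_width: 0.001
gripper_force: 0.0
```

>>> step_arm(targets="0 0 0.05 0; 0 0 0 0; 0 0 0 0")

```text
time_s: 4.62
tcp_pos: [0.5255, 0.0123, 0.07]
ee_rot: [[1.0, -0.0, -0.0], [-0.0, -1.0, -0.0], [-0.0, 0.0, -1.0]]
wrist_force: [0.0, -0.5, -0.3]
gripper_width: 0.004
gripper_force: 0.0
```

>>> step_arm(targets="0 0 0.05 0; 0 0 0 0; 0 0 0 0")

```text
time_s: 4.87
tcp_pos: [0.5255, 0.0123, 0.0695]
ee_rot: [[1.0, -0.0, -0.0], [-0.0, -1.0, -0.0], [-0.0, 0.0, -1.0]]
wrist_force: [0.3, -0.4, -1.1]
gripper_width: 0.005
gripper_force: 0.0
```

>>> step_arm(targets="0 0 0.05 0; 0 0 0 0; 0 0 0 0")

```text
time_s: 5.12
tcp_pos: [0.5254, 0.0123, 0.069]
ee_rot: [[1.0, -0.0, -0.0], [-0.0, -1.0, -0.0], [-0.0, 0.0, -1.0]]
wrist_force: [-0.6, -0.7, -0.4]
gripper_width: 0.006
gripper_force: 0.0
```

>>> step_arm(targets="0 0 0.05 0; 0 0 0 0; 0 0 0 0")

```text
time_s: 5.37
tcp_pos: [0.5255, 0.0123, 0.0685]
ee_rot: [[1.0, -0.0, -0.0], [-0.0, -1.0, -0.0], [-0.0, 0.0, -1.0]]
wrist_force: [-0.1, 0.1, -0.5]
gripper_width: 0.007
gripper_force: 0.0
```

>>> step_arm(targets="0 0 0.05 0; 0 0 0 0; 0 0 0 0")

```text
time_s: 5.62
tcp_pos: [0.5255, 0.0123, 0.068]
ee_rot: [[1.0, -0.0, -0.0], [-0.0, -1.0, -0.0], [-0.0, 0.0, -1.0]]
wrist_force: [0.7, -0.5, 0.2]
gripper_width: 0.005
gripper_force: 0.0
```

>>> step_arm(targets="0 0 0.05 0; 0 0 0 0; 0 0 0 0")

```text
time_s: 5.87
tcp_pos: [0.5256, 0.0124, 0.0677]
ee_rot: [[1.0, -0.0, 0.0], [-0.0, -1.0, 0.0], [0.0, -0.0, -1.0]]
wrist_force: [-0.5, 1.0, 0.2]
gripper_width: 0.005
gripper_force: 0.4
```

>>> step_arm(targets="0 0 0.03 0; 0 0 0 0; 0 0 0 0")

```text
time_s: 6.12
tcp_pos: [0.5255, 0.0124, 0.0675]
ee_rot: [[1.0, -0.0, 0.0], [-0.0, -1.0, 0.0], [0.0, -0.0, -1.0]]
wrist_force: [-0.8, 0.0, 2.6]
gripper_width: 0.005
gripper_force: 1.7
```

Contact at about 67.6 mm with 2.6 N, so it looks like the latched height. Now the second key.

>>> step_arm(targets="0 0 -0.6 0; 0 0 -0.6 0; 0 1.5 0 0; 0.1 1.5 0 0; 0 1.5 0 0; 0 0 0.3 0; 0 0 0.2 0; 0 0 0 0; 0 0 0 0")

```text
time_s: 6.87
tcp_pos: [0.5265, -0.0322, 0.0742]
ee_rot: [[1.0, 0.0, -0.0], [0.0, -1.0, -0.0], [-0.0, 0.0, -1.0]]
wrist_force: [-0.3, 0.3, -0.6]
gripper_width: 0.004
gripper_force: 0.0
```

>>> step_arm(targets="0 0 0.1 0; 0 0 0.05 0; 0 0 0 0; 0 0 0 0")

```text
time_s: 7.2
tcp_pos: [0.5265, -0.0324, 0.0727]
ee_rot: [[1.0, -0.0, -0.0], [-0.0, -1.0, -0.0], [-0.0, 0.0, -1.0]]
wrist_force: [0.3, -0.2, -0.4]
gripper_width: 0.006
gripper_force: 0.0
```

>>> step_arm(targets="0 0 0.05 0; 0 0 0 0; 0 0 0 0")

```text
time_s: 7.45
tcp_pos: [0.5265, -0.0326, 0.0722]
ee_rot: [[1.0, -0.0, -0.0], [-0.0, -1.0, -0.0], [-0.0, 0.0, -1.0]]
wrist_force: [-0.0, -0.5, -0.2]
gripper_width: 0.005
gripper_force: 0.0
```

>>> step_arm(targets="0 0 0.05 0; 0 0 0 0; 0 0 0 0")

```text
time_s: 7.7
tcp_pos: [0.5264, -0.0327, 0.0717]
ee_rot: [[1.0, -0.001, -0.0], [-0.001, -1.0, -0.0], [-0.0, 0.0, -1.0]]
wrist_force: [-0.1, 1.4, 0.4]
gripper_width: 0.005
gripper_force: 0.0
```

>>> step_arm(targets="0 0 0.05 0; 0 0 0 0; 0 0 0 0")

```text
time_s: 7.95
tcp_pos: [0.5265, -0.0327, 0.0715]
ee_rot: [[1.0, -0.0, 0.0], [-0.0, -1.0, -0.0], [0.0, 0.0, -1.0]]
wrist_force: [-0.7, 0.0, 2.1]
gripper_width: 0.004
gripper_force: 1.0
```

>>> step_arm(targets="0 0 0.05 0; 0 0 0 0; 0 0 0 0")

```text
time_s: 8.2
tcp_pos: [0.5266, -0.0327, 0.071]
ee_rot: [[1.0, -0.0, 0.0], [-0.0, -1.0, -0.0], [0.0, 0.0, -1.0]]
wrist_force: [-0.8, 0.1, 2.7]
gripper_width: 0.003
gripper_force: 1.5
```

>>> step_arm(targets="0 0 -0.5 0; 0 0 -0.4 0; 0 1.5 0 0; 0.1 1.5 0 0; 0 1.5 0 0; 0 0 0.3 0; 0 0 0.3 0; 0 0 0 0; 0 0 0 0")

```text
time_s: 8.95
tcp_pos: [0.5272, -0.0772, 0.0735]
ee_rot: [[1.0, 0.0, -0.001], [0.0, -1.0, -0.0], [-0.001, 0.0, -1.0]]
wrist_force: [0.4, 0.5, -1.4]
gripper_width: 0.005
gripper_force: 0.0
```

>>> step_arm(targets="0 0 0.1 0; 0 0 0.05 0; 0 0 0 0; 0 0 0 0")

```text
time_s: 9.28
tcp_pos: [0.5275, -0.0774, 0.0723]
ee_rot: [[1.0, 0.0, -0.0], [0.0, -1.0, 0.0], [-0.0, -0.0, -1.0]]
wrist_force: [1.2, -0.3, 0.2]
gripper_width: 0.006
gripper_force: 0.0
```

Second key is up (contact at 71.6 mm, yields softly). Third key:

>>> step_arm(targets="0 0 0.05 0; 0 0 0.05 0; 0 0 0 0; 0 0 0 0")

```text
time_s: 9.62
tcp_pos: [0.5275, -0.0776, 0.0715]
ee_rot: [[1.0, -0.0, 0.0], [-0.0, -1.0, 0.0], [0.0, -0.0, -1.0]]
wrist_force: [-0.5, 0.4, 2.5]
gripper_width: 0.007
gripper_force: 1.0
```

>>> step_arm(targets="0 0 0.05 0; 0 0 0 0; 0 0 0 0")

```text
time_s: 9.87
tcp_pos: [0.5275, -0.0776, 0.0709]
ee_rot: [[1.0, -0.0, 0.0], [-0.0, -1.0, 0.0], [0.0, -0.0, -1.0]]
wrist_force: [-0.4, 1.4, 3.1]
gripper_width: 0.006
gripper_force: 1.5
```

Third key is up. Fourth:

>>> step_arm(targets="0 0 -0.5 0; 0 0 -0.4 0; 0 1.5 0 0; 0.1 1.5 0 0; 0 1.5 0 0; 0 0 0.3 0; 0 0 0.3 0; 0 0 0 0; 0 0 0 0")

```text
time_s: 10.62
tcp_pos: [0.5282, -0.1222, 0.0735]
ee_rot: [[1.0, 0.0, -0.001], [0.0, -1.0, -0.0], [-0.001, 0.0, -1.0]]
wrist_force: [0.6, -0.5, 0.3]
gripper_width: 0.005
gripper_force: 0.0
```

>>> step_arm(targets="0 0 0.1 0; 0 0 0.05 0; 0 0 0.05 0; 0 0 0 0; 0 0 0 0")

```text
time_s: 11.03
tcp_pos: [0.5284, -0.1225, 0.0718]
ee_rot: [[1.0, -0.0, -0.0], [-0.0, -1.0, -0.0], [-0.0, 0.0, -1.0]]
wrist_force: [0.9, -0.4, -0.7]
gripper_width: 0.006
gripper_force: 0.0
```

>>> step_arm(targets="0 0 0.05 0; 0 0 0 0; 0 0 0 0")

```text
time_s: 11.28
tcp_pos: [0.5285, -0.1226, 0.0715]
ee_rot: [[1.0, -0.0, 0.0], [-0.0, -1.0, 0.0], [0.0, -0.0, -1.0]]
wrist_force: [-0.6, 0.8, 2.5]
gripper_width: 0.006
gripper_force: 0.9
```

The fourth is up too, so the leftmost key is the latched one. I'll return to it and press.

>>> step_arm(targets="0 0 0.05 0; 0 0 0 0; 0 0 -0.8 0; 0 0 -0.5 0; -0.1 -2.7 0 0; -0.1 -2.7 0 0; -0.1 -2.7 0 0; 0 -2.7 0 0; 0 -2.7 0 0; 0 0 0 0; 0 0 0.5 0; 0 0 0 0")

```text
time_s: 12.28
tcp_pos: [0.5249, 0.0121, 0.0781]
ee_rot: [[1.0, -0.0, -0.001], [-0.0, -1.0, -0.0], [-0.001, 0.0, -1.0]]
wrist_force: [-0.2, -0.3, 0.1]
gripper_width: 0.008
gripper_force: 0.0
```

>>> step_arm(targets="0 0 0.3 0; 0 0 0.2 0; 0 0 0.1 0; 0 0 0 0; 0 0 0 0")

```text
time_s: 12.7
tcp_pos: [0.5254, 0.0119, 0.0726]
ee_rot: [[1.0, -0.001, -0.0], [-0.001, -1.0, -0.0], [-0.0, 0.0, -1.0]]
wrist_force: [-0.5, -0.1, 0.0]
gripper_width: 0.005
gripper_force: 0.0
```

>>> step_arm(targets="0 0 0.1 0; 0 0 0.1 0; 0 0 0.1 0; 0 0 0.1 0; 0 0 0.1 0; 0 0 0.1 0; 0 0 0 0; 0 0 0 0; 0 0 0 0")

```text
time_s: 13.45
tcp_pos: [0.5255, 0.0124, 0.0675]
ee_rot: [[1.0, 0.0, 0.0], [0.0, -1.0, -0.0], [0.0, 0.0, -1.0]]
wrist_force: [-2.4, -0.3, 5.4]
gripper_width: 0.006
gripper_force: 2.6
```

>>> step_arm(targets="0 0 0.1 0; 0 0 0.1 0; 0 0 0 0; 0 0 0 0")

```text
time_s: 13.78
tcp_pos: [0.5255, 0.0124, 0.0657]
ee_rot: [[1.0, 0.0, 0.0], [0.0, -1.0, -0.0], [0.0, 0.0, -1.0]]
wrist_force: [-3.0, 1.0, 6.9]
gripper_width: 0.007
gripper_force: 3.6
```

>>> step_arm(targets="0 0 0.1 0; 0 0 0.05 0; 0 0 0 0; 0 0 0 0")

```text
time_s: 14.12
tcp_pos: [0.5255, 0.0124, 0.0648]
ee_rot: [[1.0, 0.0, 0.0], [0.0, -1.0, -0.0], [0.0, 0.0, -1.0]]
wrist_force: [-3.7, 0.9, 11.0]
gripper_width: 0.004
gripper_force: 5.4
```

>>> step_arm(targets="0 0 0.1 0; 0 0 0 0; 0 0 0 0")

```text
time_s: 14.37
tcp_pos: [0.5256, 0.0124, 0.0644]
ee_rot: [[1.0, 0.001, 0.001], [0.001, -1.0, -0.0], [0.001, 0.0, -1.0]]
wrist_force: [-5.3, 1.3, 13.0]
gripper_width: 0.011
gripper_force: 7.1
```

>>> step_arm(targets="0 0 0.1 0; 0 0 0 0; 0 0 0 0; 0 0 0 0")

```text
time_s: 14.7
tcp_pos: [0.5256, 0.0124, 0.0643]
ee_rot: [[1.0, 0.001, 0.001], [0.001, -1.0, -0.001], [0.001, 0.001, -1.0]]
wrist_force: [-6.7, 1.3, 19.9]
gripper_width: 0.006
gripper_force: 9.7
```

>>> step_arm(targets="0 0 -0.2 0; 0 0 -0.2 0; 0 0 -0.3 0; 0 0 -0.5 0; 0 0 -1 0; 0 0 -2 0; 0 0 -2 0; 0 0 0 0; 0 0 0 0")

```text
time_s: 15.45
tcp_pos: [0.5262, 0.0126, 0.1246]
ee_rot: [[1.0, -0.0, 0.003], [-0.0, -1.0, 0.001], [0.003, -0.001, -1.0]]
wrist_force: [-0.6, 0.0, -0.8]
gripper_width: 0.005
gripper_force: 0.0
```

It bottomed out on its stop (64.3 mm, 20 N). One light tap will check that it is up.

>>> step_arm(targets="0 0 2 0; 0 0 2 0; 0 0 0.8 0; 0 0 0.2 0; 0 0 0 0; 0 0 0 0; 0 0 0.1 0; 0 0 0.1 0; 0 0 0 0; 0 0 0 0")

```text
time_s: 16.28
tcp_pos: [0.5257, 0.0124, 0.0716]
ee_rot: [[1.0, -0.0, 0.001], [-0.0, -1.0, 0.0], [0.001, -0.0, -1.0]]
wrist_force: [-0.4, 0.0, 0.3]
gripper_width: 0.006
gripper_force: 0.0
```

>>> step_arm(targets="0 0 0.05 0; 0 0 0.05 0; 0 0 0 0; 0 0 0 0")

```text
time_s: 16.62
tcp_pos: [0.5257, 0.0124, 0.0706]
ee_rot: [[1.0, -0.0, 0.001], [-0.0, -1.0, 0.0], [0.001, -0.0, -1.0]]
wrist_force: [-0.4, -0.1, 3.5]
gripper_width: 0.007
gripper_force: 1.6
```

The key is up and springy at 71 mm. I'll lift clear and hand in.

>>> step_arm(targets="0 0 -0.3 0; 0 0 -0.5 0; 0 0 -1 0; 0 0 -2 0; 0 0 -2 0; 0 0 -2 0; 0 0 0 0; 0 0 0 0; 0 0 0 0")

```text
time_s: 17.37
tcp_pos: [0.5249, 0.0123, 0.1481]
ee_rot: [[1.0, -0.001, -0.001], [-0.001, -1.0, 0.0], [-0.001, -0.0, -1.0]]
wrist_force: [-0.4, 0.2, 0.1]
gripper_width: 0.002
gripper_force: 0.0
```

```bash
python3 -c "
from station import r
print(r.finish_job())"
```

```text
the job is handed in; nothing more can be done
None
```

I tapped all four keys left to right; the leftmost was the latched one, so I pressed it fully home, a light tap confirmed it had sprung up, and I handed the job in at about 17 s (no verdict was returned).

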